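# Close a refillable capsule in the snap-over press

## Robot

A 7-joint arm with a two-finger parallel gripper is mounted at the origin on the work surface. World frame = base frame: x ahead of the robot, y to its left, z up, the work surface at z = 0. Lengths are in m, angles in degrees, forces in N, time in s.
With the tool pointing down it reaches from about 0.425 to 0.875 m from the base axis. Payload 4.7 kg.
Tool frame: the origin (TCP) lies between the finger pads; the fingertips stand env.tip_reach ahead of it and the grasp point (between the pads) lies 2 mm behind it (env.tip_reach is the distance from the TCP to the fingertips, in m); z points along the fingers, y is the line along which they close (so a half turn about z gives the same grasp; the last joint's range is limited). The gripper opens to 87 mm and grips with 3 to 60 N. Pads are 19 mm wide; open, the fingers measure 117 mm over their backs; the gripper's body (75 mm by 190 mm) begins 51 mm behind the grasp point.
Start: joints at [-74.02, 18.392, -4.016, 83.108, 1.295, 78.541, -3.26], TCP at [0.17, 0.627, 0.24] pointing down, gripper open.
Joint ranges: [-163.93, 163.93], [-17.29, 119.83], [-79.2, 71.16], [3.27, 140.29], [-89.18, 269.18], [5.43, 117.66], [-154.24, 154.24]. Speed limits (degrees/s): [147.25, 147.25, 180, 180, 180, 180, 180].

## Interface

Orientations are given as [roll, pitch, yaw] about the fixed x, y, z axes, in that order (R = Rz(yaw) Ry(pitch) Rx(roll)).
In Python, from cell import env, cam, sign_off gives the robot as it stands (env), with the cameras (cam) and the job as plain functions.
- The arm moves only by the shell command python3 steer.py [FORCE], which reads ROWS from standard input. ROWS is a JSON list of rows, 1 to 8 of them, each an object with the fields d (a list: dx, dy, dz in mm), rz (a turn about the tool's z in units of 2 degrees), finger_gap (the finger opening in m); a field left out counts as zero (the opening has to be given); each row is the pose to reach, as a shift and turn from the pose commanded when the command began, along the tool's axes at that moment; what a row does not reach only later rows make up. A row lasts 1/12 s, in which the tool goes at most 0.0417 m and 7.16 degrees, less where a joint would pass 70% of its speed; a pose out of reach is approached as far as the arm can. The fingers move at their own pace and stop on an object; FORCE is the grip in N (left out, the last holds). Time passes only in rows, so rows that do not move let the fingers close. It prints the time, the measured TCP pose, the force, the opening and the grip force at its end. Input that does not fit is refused with a message, and nothing moves.
- env.get_obs(): the state, without advancing time (a new reading comes with each control period).
- cam.read_camera(name): name is "scene" or "side" or "wrist"; returns a dict with "color" (480x640x3 uint8, blue, green, red), "fx", "fy", "cx", "cy" (pixels), "world_from_camera" (4x4, takes a point from camera to world coordinates). Camera axes: x right, y down, z forward; pixel columns grow to the right and rows downward; lengths in m; the calibration is good to about 2 mm. A picture is of the moment at which its call begins. There is no depth.
- sign_off(): hands the job in; it is judged then, once.
The state is a dict: "time_s": time; "qpos": joint angles; "joint_velocities": joint speeds; "effort": joint torques, N m; "tool_pos": TCP position; "tool_rot": TCP orientation; "force": force on the tool from outside, world axes, zero at the start; "wrist_torque": the same for the moment, N m; "grip_width": finger opening in m; "grasp_force": force on a finger pad.
Only numpy, scipy, OpenCV 4.12 (cv2) and the standard library are available. Lean on these libraries where they do the work, as an engineer would, in place of code of your own. Each camera call takes 0.05 s, during which the arm holds its last target. There are 200 camera calls.

## Task

Stand the copper-coloured coffee capsule upright in the round well of the white press and let go of it. Then, with your fingertips behind the raised flap, tip the flap over past its snap point so that it springs down onto the capsule, press on its red tab until you feel the capsule stop dead at the bottom, hold a firm push there for a moment (about 12 to 14 N; never more than 22 N on the flap), and let go, leaving the flap down. Leave the other things on the worktop where they are.

Things in the scene. Friction and masses are not known exactly. Their poses are not given: they have to be found in the camera images.
- press: White capsule press, fixed to the worktop: block 170 (x) by 110 (y) by 70 mm high. Origin on the worktop directly under the centre of the well; x points from the well to the flap's hinge, y along the hinge axis, z up. The block reaches from x = -70 to +100 mm. Room behind the hinge (+x) is free for a finger.
- well (a point): Centre of the well's mouth on the flat top of the press, 70 mm above the worktop; axes as the press. Round bore, 43 mm wide, 3 mm chamfer. 16 mm down is a brass cradle ring where the capsule first rests, 20 mm of it proud.
- cradle_rest (a point): Middle of the cradle ring's starting height, 16 mm below the well's mouth. The ring holds the capsule and the flap's spring, but slides down, and stays down, under more than 12 N on the capsule. After 6 to 12 mm (different every time, cannot be read beforehand: feel for it) the capsule meets a rigid stop.
- capsule: The copper-coloured coffee capsule: upright cylinder 37 mm wide, 36 mm high, 30 to 70 g. Origin at the centre of its underside, z up. It stands on the dark wooden board (12 mm thick, fixed) in one of three places about 85 mm apart; the capsules in the other two are black with grey and green with white bands.
- hinge_axis (a point): Middle of the flap's hinge axis, fixed to the press: x = +65 mm from the well, 97 mm above the worktop. Axes as the press. It lies between two steel ears (92 mm over all) that rise to 110 mm above the worktop.
- flap: Grey flap, 60 mm wide, 6 mm thick, reaching 130 mm from the hinge axis, with a red tab at its free end. A round rubber-ended pad (26 mm wide, its end 16 mm from the flap's mid-plane, 65 mm from the axis) on the inner face presses on the capsule. Origin on the hinge axis. At hinge value q the tab lies from the axis along x*sin(0.35-q) + z*cos(0.35-q) in the press's axes.
- flap_tab (a point): Middle of the red tab on the flap's outer (back) face, 115 mm from the hinge axis; the top face when the flap is down. The tab is the last 30 mm of the flap, over its whole width. Press here: the capsule slides down at about 5 N; at the stop the force rises steeply. 12 to 14 N is a firm push, 8 N too little to count on; above 22 N breaks the flap.
- hinge (a joint): Flap angle q (rad). 0 = open stop, leaning 20 degrees back beyond upright; grows as it closes; 0.35 upright; 1.92 level; 2.08 far stop. A damped spring drives it away from its snap point at about 0.8, back to 0 or, in about a second, down onto the capsule. About 2.5 N at the tab starts it. Rests at about 1.78 on the capsule before pressing and 1.85 to 1.99 with it at the bottom.
- capsule_black: Black capsule with grey bands, same size as the copper one; origin at its underside. Leave alone.
- capsule_green: Green capsule with white bands, same size as the copper one; origin at its underside. Leave alone.
- mug: White mug, 82 mm across, 95 mm high; origin at its underside. Leave alone.
- spice: Amber glass spice jar with a red cap, 48 mm across, 100 mm high; origin at its underside. Leave alone.
- spoon: Steel spoon lying on the worktop beyond the board. Leave alone.
- jam: Glass jam jar with a yellow lid, 68 mm across, 105 mm high; origin at its underside. Leave alone.

How it is judged:
By the outcome, as a careful person would: the job done as asked, in the order asked, and still so for the second after the job is handed in, with the robot touching nothing.
It also fails if it takes over 67 s, if anything falls off the work surface, if the arm or the gripper's body presses on something with over 40 N, if the wrist force passes 120 N, or if a joint passes its speed limit or range.

## Working session

There is one attempt and no reset: what is moved stays moved. The work goes in short steps, Python scripts to look and compute and a shell command to move; the robot and the scene stay as the last step left them, time stands still between calls to the robot, and variables do not carry over. Pictures are saved under pics/ and viewed, at most 11 in all, crops included, and the job is handed in when it is done.

```bash
mkdir -p pics; ls; python3 - <<'E'
from cell import env, cam, sign_off
import cv2,numpy as np
for n in("scene","side"):
    c=cam.read_camera(n); cv2.imwrite(f"pics/{n}0.png",c["color"]); print(n,c["fx"],c["cx"],c["cy"],np.round(c["world_from_camera"],3).tolist())
o=env.get_obs(); print(env.tip_reach,o)
E
```

```text
cell.py
pics
steer.py
scene 574.1823106909948 322.9835929234532 237.38239286898173 [[0.551, 0.645, -0.53, 1.275], [0.834, -0.411, 0.367, -0.496], [0.019, -0.645, -0.764, 1.153], [0.0, 0.0, 0.0, 1.0]]
side 468.82472211378774 316.1243100841908 232.36578627137698 [[0.98, -0.138, 0.143, 0.421], [-0.198, -0.627, 0.753, -0.642], [-0.014, -0.766, -0.642, 0.719], [0.0, 0.0, 0.0, 1.0]]
0.017 {'time_s': 0.1, 'qpos': array([-74.01972799,  18.43524933,  -4.01567134,  83.16707953,
         1.2937404 ,  78.54444571,  -3.25902097]), 'joint_velocities': array([-0.00573493, -0.01053297, -0.03021376, -0.26746224, -0.0076355 ,
       -0.20403129, -0.04712777]), 'effort': array([ 8.34562866e-05, -4.92573094e+01, -4.05774415e-01, -3.13398063e+01,
       -6.41586701e-02,  3.95536353e-02,  7.53238078e-05]), 'tool_pos': array([0.17003313, 0.62686687, 0.23857325]), 'tool_rot': array([-1.79898392e+02,  4.33781936e-03,  1.64830168e+02]), 'force': array([-0.34440379,  0.13831268,  0.5597783 ]), 'wrist_torque': array([-0.07750946, -0.00795164, -0.00776486]), 'grasp_force': 0.0, 'grip_width': 0.08692067127167026}
```

View pics/scene0.png

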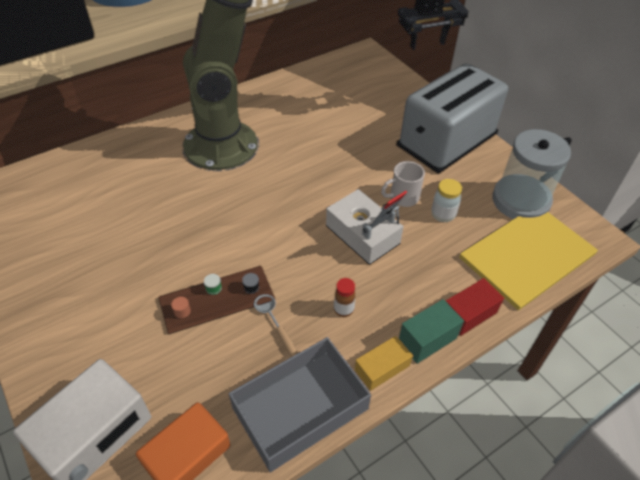

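View pics/side0.png

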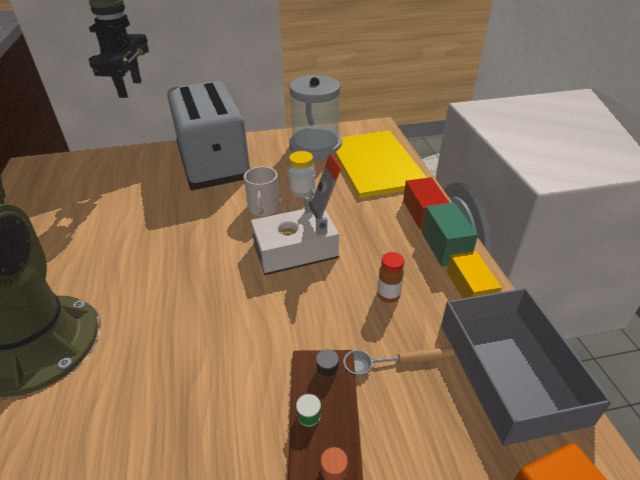

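Scene: copper capsule near (180,307), well near (361,214), flap to the right, red tab near (396,200). Side: copper capsule near (334,463), well (288,229), flap tab (332,172). Next I take enlarged crops and cast rays for a first estimate.

```bash
cat > h.py <<'E'
from cell import env, cam, sign_off
import cv2,numpy as np
def ray(c,u,v):
    T=np.array(c["world_from_camera"]); d=T[:3,:3]@np.array([(u-c["cx"])/c["fx"],(v-c["cy"])/c["fy"],1]); return T[:3,3],d/np.linalg.norm(d)
def onz(c,u,v,z):
    p,d=ray(c,u,v); return p+d*(z-p[2])/d[2]
def proj(c,P):
    T=np.linalg.inv(c["world_from_camera"]); q=T[:3,:3]@np.array(P)+T[:3,3]; return np.array([c["fx"]*q[0]/q[2]+c["cx"],c["fy"]*q[1]/q[2]+c["cy"]])
def two(c1,a,c2,b):
    p,d=ray(c1,*a);q,e=ray(c2,*b); s=np.linalg.lstsq(np.c_[d,-e],q-p,rcond=None)[0]
    A=p+d*s[0];B=q+e*s[1]; return (A+B)/2,np.linalg.norm(A-B)
def rt():
    from scipy.spatial.transform import Rotation as R
    o=env.get_obs(); return o,R.from_euler("xyz",o["tool_rot"],degrees=True).as_matrix()
E
python3 - <<'E'
from h import *
a=cam.read_camera("scene");b=cam.read_camera("side")
A=a["color"];B=b["color"]
def cr(I,x,y,w,h): return cv2.resize(I[y:y+h,x:x+w],(400,300),interpolation=cv2.INTER_CUBIC)
m=np.vstack([np.hstack([cr(A,316,170,100,100*3//4+0),cr(A,320,195,92,69)]),np.hstack([cr(B,235,150,120,90),cr(B,235,185,120,90)])])
m=np.vstack([np.hstack([cr(A,310,175,120,90),cr(A,150,260,120,90)]),np.hstack([cr(B,235,185,120,90),cr(B,280,345,120,90)])])
cv2.imwrite("pics/crop1.png",m)
print("well",onz(a,361,214,.07),onz(b,288,229,.07))
for n,c in(("scene",a),("side",b)):
    hsv=cv2.cvtColor(c["color"],cv2.COLOR_BGR2HSV)
    k=cv2.inRange(hsv,(0,100,80),(14,255,255)); N,l,s,ce=cv2.connectedComponentsWithStats(k)
    for i in range(1,N):
        if s[i,4]>60: print(n,s[i],ce[i].round(1),onz(c,*ce[i],.048).round(3))
E
```

```text
well [0.5106317 0.1493851 0.07     ] [0.50743141 0.14391069 0.07      ]
scene [384 191  23  17 123] [394.5 199. ] [0.499 0.27  0.048]
scene [ 158  265  117   69 2803] [209.8 301.7] [ 0.53  -0.29   0.048]
scene [335 276  22  28 489] [345.8 288.7] [ 0.669 -0.007  0.048]
scene [ 446  278   59   60 1895] [476.1 303.9] [0.866 0.222 0.048]
scene [ 134  401   97   79 4808] [184.4 445.6] [ 0.802 -0.478  0.048]
side [104 141  81  50 804] [141.8 159.8] [0.161 0.554 0.048]
side [ 77 150  27  21 146] [ 90.8 158.4] [0.021 0.594 0.048]
side [ 10 153  52  60 620] [ 33.7 182.4] [-0.106  0.5    0.048]
side [323 153  19  28 268] [332.8 166.4] [0.668 0.405 0.048]
side [136 159  18  16  79] [143.9 167. ] [0.17  0.514 0.048]
side [157 162  19  23  94] [163.3 174.3] [0.223 0.465 0.048]
side [ 51 167  32  24 200] [ 66.5 178.4] [-0.025  0.501  0.048]
side [ 79 167  20  17  95] [ 88.1 175.7] [0.028 0.503 0.048]
side [ 402  176   48   54 1286] [422.2 197.1] [0.849 0.221 0.048]
side [170 178  19  17  80] [177.5 187.6] [0.262 0.394 0.048]
side [140 182  20  21  67] [150.2 190.1] [0.194 0.398 0.048]
side [183 18
[... 491 characters left out ...]
16  29 109] [302.8 278.8] [0.515 0.01  0.048]
side [373 290  26  19 122] [384.2 299.8] [ 0.657 -0.078  0.048]
side [369 303  25  23 138] [380.8 314.5] [ 0.64  -0.111  0.048]
side [ 286  348   35   77 1203] [300.7 376.1] [ 0.473 -0.208  0.048]
side [ 289  349   77  131 5140] [333.6 434.2] [ 0.504 -0.314  0.048]
side [346 354   9  18 106] [350.1 362.1] [ 0.559 -0.198  0.048]
side [418 355  20  12  65] [428.9 361.2] [ 0.688 -0.224  0.048]
side [438 355  29  43 256] [453.6 378.2] [ 0.715 -0.263  0.048]
side [456 378  26  37 211] [468.4 399.4] [ 0.721 -0.302  0.048]
side [464 419  46  47 406] [487.1 443.2] [ 0.717 -0.372  0.048]
side [ 495  432  113   48 2835] [556.9 462.2] [ 0.799 -0.417  0.048]
```

View pics/crop1.png

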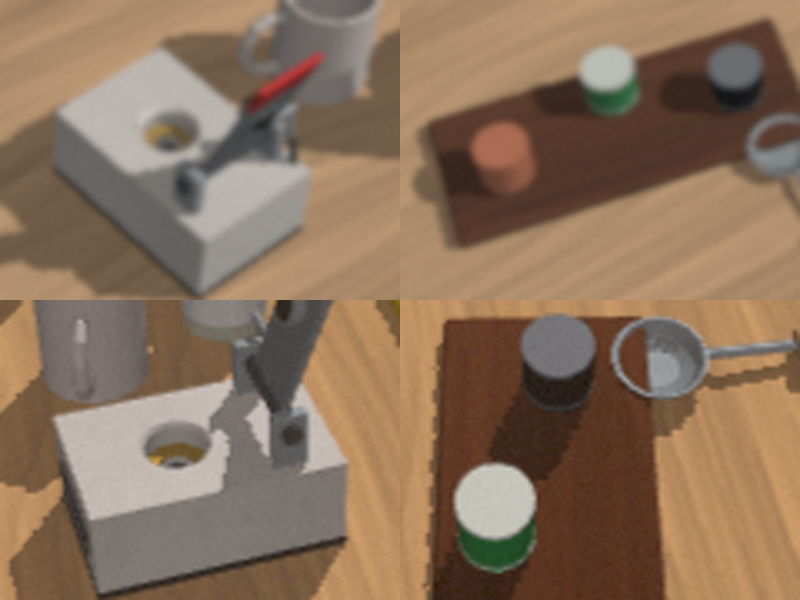

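Crop (3.33x): well mouth is about scene (360.4,214.6) / side (288.4,228.5). Press top corners in scene are (327,209.5),(359,190),(371,247),(402,228). Copper capsule top is at scene (181,303.5).

```bash
python3 - <<'E'
from h import *
a=cam.read_camera("scene");b=cam.read_camera("side")
w1=onz(a,360.4,214.6,.07);w2=onz(b,288.4,228.5,.07); print("well",w1,w2,two(a,(360.4,214.6),b,(288.4,228.5)))
S=[onz(a,*p,.07) for p in((327.1,209.5),(358.9,190),(370.9,247.3),(402.4,228.1))]
D=[onz(b,*p,.07) for p in((264.1,250.4),(251.2,221),(338.8,233.3))]
print(np.round(S,4),np.round(D,4))
for i,j in((0,2),(1,3),(0,1),(2,3)): v=(S[j]-S[i])[:2]; print(np.hypot(*v),np.degrees(np.arctan2(v[1],v[0])))
for i,j in((0,2),(0,1)): v=(D[j]-D[i])[:2]; print(np.hypot(*v),np.degrees(np.arctan2(v[1],v[0])))
# red tab
for n,c,(x,y,w,h) in(("scene",a,(378,185,35,30)),("side",b,(318,148,30,40))):
    hsv=cv2.cvtColor(c["color"],cv2.COLOR_BGR2HSV)[y:y+h,x:x+w]
    k=cv2.inRange(hsv,(0,140,80),(6,255,255))|cv2.inRange(hsv,(174,140,60),(180,255,255)); ys,xs=np.nonzero(k);print(n,"tab",xs.mean()+x,ys.mean()+y)
    if n=="scene":t=(xs.mean()+x,ys.mean()+y)
    else: print(two(a,t,b,(xs.mean()+x,ys.mean()+y)))
for n,c,(x,y,w,h) in(("scene",a,(163,285,40,40)),("side",b,(310,440,50,40))):
    hsv=cv2.cvtColor(c["color"],cv2.COLOR_BGR2HSV)
    p=hsv[302,181] if n=="scene" else hsv[462,334]; print(p)
    k=cv2.inRange(hsv[y:y+h,x:x+w],(int(max(p[0]-5,0)),int(p[1])-40,int(p[2])-25),(int(p[0])+4,255,255))
    k=cv2.morphologyEx(k,cv2.MORPH_OPEN,np.ones((3,3)));ct=max(cv2.findContours(k,0,1)[0],key=cv2.contourArea)
    e=cv2.fitEllipse(ct);r=cv2.boundingRect(ct);print(n,e,r,x,y); u=(e[0][0]+x,e[0][1]+y); print(onz(c,*u,.048),onz(c,*u,.03))
I=b["color"][430:480,300:370];cv2.imwrite("pics/c.png",cv2.resize(I,None,fx=8,fy=8))
E
```

```text
well [0.51149439 0.1468664  0.07      ] [0.50854657 0.14541843 0.07      ] (array([0.50905357, 0.14897068, 0.06681838]), np.float64(0.0004337518287034236))
[[0.451  0.0848 0.07  ]
 [0.4375 0.1954 0.07  ]
 [0.6129 0.1052 0.07  ]
 [0.6055 0.2091 0.07  ]] [[0.4485 0.0858 0.07  ]
 [0.4315 0.1892 0.07  ]
 [0.612  0.1061 0.07  ]]
0.16320702474801604 7.195565960526385
0.16854332648738843 4.683570761092618
0.11141257215192749 96.94810880447976
0.10417814886224237 94.08361642712894
0.164759058257627 7.076742533037242
0.10486147019962756 99.31382177926695
scene tab 394.82954545454544 199.0340909090909
side tab 332.91 166.15
(array([0.6103756 , 0.16149525, 0.20522404]), np.float64(0.0007001663099917061))
[  8 132 172]
scene ((16.963436126708984, 18.5296573638916), (12.419851303100586, 15.602934837341309), 89.90042114257812) (9, 12, 16, 13) 163 285
[ 0.49765905 -0.3495724   0.048     ] [ 0.48499654 -0.34718532  0.03      ]
[  9 164 188]
side ((23.967546463012695, 20.31312370300293), (24.629051208496094, 25.527929306030273), 157.66415405273438) (12, 8, 25, 26) 310 440
[ 0.49542654 -0.35054745  0.048     ] [ 0.49743208 -0.34273782  0.03      ]
```

View pics/c.png

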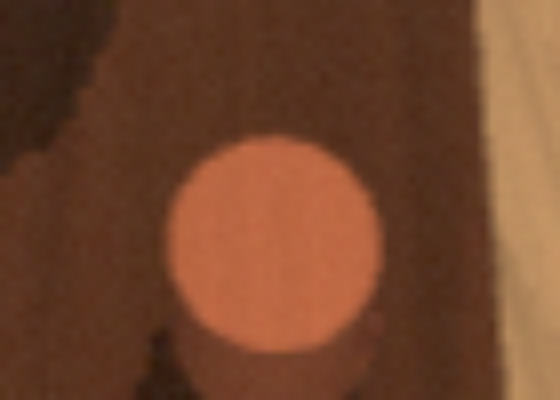

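Capsule top (0.496, -0.350): the two views agree within 2 mm. Well is at about (0.510, 0.146), yaw about 7°, and the tab height measures 0.205 m as expected. I move off now, raised, turning the tool y to the hinge axis.

The rows are not in the units I measure in: shifts go in mm and turns go in units of 2 degrees. I convert before sending: -0.22 m is -220, -0.165 m is -165, -22 degrees is -11.

```bash
echo '[{"d": [-40, -30, -30], "rz": -2.5, "finger_gap": 0.055}, {"d": [-80, -60, -50], "rz": -5, "finger_gap": 0.055}, {"d": [-110, -90, -70], "rz": -7.5, "finger_gap": 0.055}, {"d": [-140, -120, -90], "rz": -10, "finger_gap": 0.055}, {"d": [-170, -140, -110], "rz": -11, "finger_gap": 0.055}, {"d": [-200, -160, -120], "rz": -11, "finger_gap": 0.055}, {"d": [-220, -165, -120], "rz": -11, "finger_gap": 0.055}, {"d": [-220, -165, -120], "rz": -11, "finger_gap": 0.055}]' | python3 steer.py 10; python3 -c "
from h import *
o,R=rt();print(R.T@(np.array([.53,0,.33])-o['tool_pos']),R.round(3))"
```

```text
time_s: 0.97
tool_pos: [0.3457, 0.4051, 0.3626]
tool_rot: [180.0, 0.3, -173.8]
force: [1.1, -0.8, 0.3]
grip_width: 0.0553
grasp_force: 0.0
[-0.13893782 -0.4227426   0.03309843] [[-0.994 -0.109  0.006]
 [-0.109  0.994  0.001]
 [-0.006  0.001 -1.   ]]
```

```bash
echo '[{"d": [-20, -30, 0], "finger_gap": 0.055}, {"d": [-40, -60, 0], "finger_gap": 0.055}, {"d": [-60, -90, 0], "finger_gap": 0.055}, {"d": [-80, -120, 0], "finger_gap": 0.055}, {"d": [-100, -150, 0], "finger_gap": 0.055}, {"d": [-120, -180, 0], "finger_gap": 0.055}, {"d": [-139, -210, 0], "finger_gap": 0.055}, {"d": [-139, -240, 0], "finger_gap": 0.055}]' | python3 steer.py; echo '[{"finger_gap": 0.055}, {"finger_gap": 0.055}]' | python3 steer.py; python3 -c "
from h import *
c=cam.read_camera('wrist');cv2.imwrite('pics/w1.png',c['color']);print(proj(c,[.51,.146,.07]),c['fx'],np.round(c['world_from_camera'],3))"
```

```text
time_s: 1.63
tool_pos: [0.5084, 0.1868, 0.3587]
tool_rot: [-179.9, 0.0, -173.3]
force: [-1.3, -0.4, -1.2]
grip_width: 0.0551
grasp_force: 0.0
time_s: 1.8
tool_pos: [0.5065, 0.1866, 0.3597]
tool_rot: [180.0, 0.0, -173.4]
force: [-0.4, 1.8, 0.4]
grip_width: 0.0546
grasp_force: 0.0
[287.50282489 191.30055733] 415.5606448136539 [[-0.113  0.955  0.275  0.431]
 [ 0.994  0.109  0.031  0.178]
 [ 0.     0.277 -0.961  0.506]
 [ 0.     0.     0.     1.   ]]
```

View pics/w1.png

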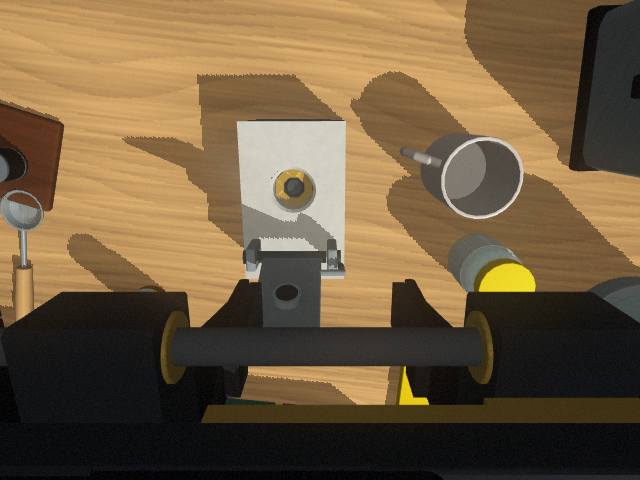

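Wrist view: well rim centre is near (294,190). The block's front top edge runs from (237,122) to (345,121), and the flap lies beyond the ears, centred at about col 292.

```bash
python3 -c "
from h import *
c=cam.read_camera('wrist')
I=c['color'];x,y,w,h=262,158,64,64
g=cv2.cvtColor(I[y:y+h,x:x+w],cv2.COLOR_BGR2HSV)
k=((g[...,2]<150)|(g[...,1]>60)).astype(np.uint8)
k[46:]=0
k=cv2.morphologyEx(k,cv2.MORPH_OPEN,np.ones((3,3)))
ct=max(cv2.findContours(k,0,1)[0],key=cv2.contourArea);(u,v),r=cv2.minEnclosingCircle(ct);print(u+x,v+y,r,'expect r',415.6*.0215/.44, cv2.boundingRect(ct))
print(onz(c,u+x,v+y,.07),onz(c,294,190,.07))
P=[onz(c,*p,.07) for p in((237,122),(345,121.5),(247,276),(344,276))];print(P)
d=P[1]-P[0];print(np.hypot(*d[:2]),np.degrees(np.arctan2(d[1],d[0]))-90,(P[0]+P[1])/2+.07*np.array([d[1],-d[0],0])/np.hypot(*d[:2]))
o,R=rt();print(o['tool_pos'],R.T@(np.array([.4965,-.35,.36])-o['tool_pos']))"
```

```text
292.0 189.5 21.360109329223633 expect r 20.30772727272727 (9, 12, 43, 34)
[0.50682685 0.152896   0.07      ] [0.50710933 0.15504267 0.07      ]
[array([0.44498399, 0.09128835, 0.07      ]), array([0.431742  , 0.19950747, 0.07      ]), array([0.60986925, 0.11204207, 0.07      ]), array([0.59718685, 0.21994166, 0.07      ])]
0.10902627164992906 6.976189319783074 [0.50784477 0.15389989 0.07      ]
[0.5054086  0.1898941  0.35948852] [ 0.0736843  -0.5349158  -0.00098614]
```

To row units: -0.2 m is -200, -0.32 m is -320.

```bash
echo '[{"d": [5, -40, 0], "finger_gap": 0.055}, {"d": [10, -80, 0], "finger_gap": 0.055}, {"d": [15, -120, 0], "finger_gap": 0.055}, {"d": [20, -160, 0], "finger_gap": 0.055}, {"d": [25, -200, 0], "finger_gap": 0.055}, {"d": [30, -240, 10], "finger_gap": 0.055}, {"d": [35, -280, 30], "finger_gap": 0.055}, {"d": [40, -320, 40], "finger_gap": 0.055}]' | python3 steer.py; echo '[{"d": [10, -40, 0], "finger_gap": 0.055}, {"d": [20, -80, 20], "finger_gap": 0.055}, {"d": [30, -120, 40], "finger_gap": 0.055}, {"d": [34, -160, 60], "finger_gap": 0.055}, {"d": [34, -190, 80], "finger_gap": 0.055}, {"d": [34, -200, 100], "finger_gap": 0.055}, {"d": [34, -205, 100], "finger_gap": 0.055}, {"d": [34, -210, 100], "finger_gap": 0.055}]' | python3 steer.py;echo '[{"finger_gap": 0.055}, {"finger_gap": 0.055}, {"finger_gap": 0.055}, {"finger_gap": 0.055}, {"finger_gap": 0.055}, {"finger_gap": 0.055}]' | python3 steer.py; python3 -c "
from h import *
o,R=rt();c=cam.read_camera('wrist');cv2.imwrite('pics/w2.png',c['color']);print(o['tool_pos'],proj(c,[.4965,-.35,.048]),R.T@(np.array([.4965,-.35,.05])-o['tool_pos']))
o,R=rt();print(o['tool_pos'])"
```

```text
time_s: 2.57
tool_pos: [0.5042, -0.1299, 0.3194]
tool_rot: [179.9, 0.0, -172.9]
force: [0.6, -0.5, -0.0]
grip_width: 0.0546
grasp_force: 0.0
time_s: 3.23
tool_pos: [0.4957, -0.3417, 0.2189]
tool_rot: [179.9, -0.2, -173.1]
force: [-0.6, -0.2, 0.8]
grip_width: 0.0548
grasp_force: 0.0
time_s: 3.73
tool_pos: [0.4958, -0.3427, 0.2209]
tool_rot: [180.0, 0.1, -173.1]
force: [-0.2, 0.7, 0.7]
grip_width: 0.0547
grasp_force: 0.0
[ 0.49579556 -0.34269239  0.22088353] [316.58099128 217.47191433] [ 0.00036838 -0.00735888  0.17088239]
[ 0.49565899 -0.34286474  0.22073579]
```

View pics/w2.png

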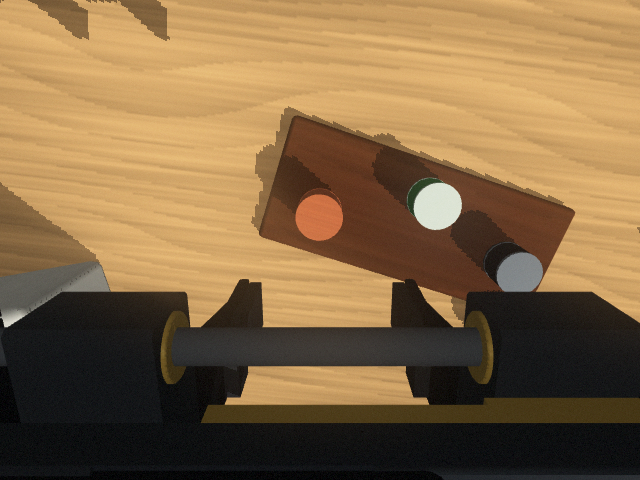

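Copper capsule top is at (319,217), predicted (316.6,217.5), so the agreement is within 2 mm. I descend and grasp at about TCP z = 0.050.

To row units: 0.171 m is 171, 0.165 m is 165.

```bash
echo '[{"d": [0, -6, 40], "finger_gap": 0.055}, {"d": [0, -6, 80], "finger_gap": 0.055}, {"d": [0, -6, 110], "finger_gap": 0.055}, {"d": [0, -6, 130], "finger_gap": 0.055}, {"d": [0, -6, 150], "finger_gap": 0.055}, {"d": [0, -6, 165], "finger_gap": 0.055}, {"d": [0, -6, 171], "finger_gap": 0.055}, {"d": [0, -6, 171], "finger_gap": 0.055}]' | python3 steer.py; echo '[{"finger_gap": 0.055}, {"finger_gap": 0.055}, {"finger_gap": 0.02}, {"finger_gap": 0.02}, {"finger_gap": 0.02}, {"finger_gap": 0.02}, {"finger_gap": 0.02}, {"finger_gap": 0.02}]' | python3 steer.py 10; echo '[{"finger_gap": 0.02}, {"finger_gap": 0.02}]' | python3 steer.py
```

```text
time_s: 4.45
tool_pos: [0.4952, -0.3485, 0.0479]
tool_rot: [179.9, -0.1, -173.2]
force: [-0.0, 0.2, 0.6]
grip_width: 0.055
grasp_force: 0.0
time_s: 5.12
tool_pos: [0.4964, -0.3493, 0.0498]
tool_rot: [-180.0, 0.0, -173.2]
force: [-1.8, -0.5, 4.0]
grip_width: 0.0367
grasp_force: 10.0
time_s: 5.28
tool_pos: [0.4964, -0.3493, 0.0498]
tool_rot: [-180.0, 0.0, -173.2]
force: [0.1, 1.2, 4.4]
grip_width: 0.0365
grasp_force: 10.0
```

To row units: -0.15 m is -150, 0.15 m is 150.

```bash
echo '[{"d": [0, 0, -40], "finger_gap": 0.02}, {"d": [0, 0, -80], "finger_gap": 0.02}, {"d": [0, 0, -120], "finger_gap": 0.02}, {"d": [-5, 30, -140], "finger_gap": 0.02}, {"d": [-10, 70, -150], "finger_gap": 0.02}, {"d": [-15, 110, -150], "finger_gap": 0.02}, {"d": [-20, 150, -150], "finger_gap": 0.02}, {"d": [-25, 190, -150], "finger_gap": 0.02}]' | python3 steer.py; echo '[{"d": [-5, 40, 0], "finger_gap": 0.02}, {"d": [-10, 80, 0], "finger_gap": 0.02}, {"d": [-15, 120, 0], "finger_gap": 0.02}, {"d": [-20, 160, 0], "finger_gap": 0.02}, {"d": [-30, 200, 0], "finger_gap": 0.02}, {"d": [-40, 240, 0], "finger_gap": 0.02}, {"d": [-43, 270, 0], "finger_gap": 0.02}, {"d": [-45, 290, 0], "finger_gap": 0.02}]' | python3 steer.py;echo '[{"d": [0, 12, 10], "finger_gap": 0.02}, {"d": [0, 12, 20], "finger_gap": 0.02}, {"d": [0, 12, 30], "finger_gap": 0.02}, {"d": [0, 12, 30], "finger_gap": 0.02}, {"d": [0, 12, 30], "finger_gap": 0.02}, {"d": [0, 12, 30], "finger_gap": 0.02}, {"d": [0, 12, 30], "finger_gap": 0.02}, {"d": [0, 12, 30], "finger_gap": 0.02}]' | python3 steer.py; python3 - <<'E'
from h import *
o,R=rt();a=cam.read_camera('scene');b=cam.read_camera('side')
print(o['tool_pos'],R[:,2])
def cr(c,n):
    q=proj(c,o['tool_pos']);x,y=int(q[0])-40,int(q[1])-37;print(n,q,x,y)
    return cv2.resize(c['color'][y:y+75,x:x+80],(400,375),interpolation=cv2.INTER_CUBIC)
cv2.imwrite('pics/h1.png',np.hstack([cr(a,'scene'),cr(b,'side')]))
E
```

```text
time_s: 5.95
tool_pos: [0.4978, -0.1559, 0.1992]
tool_rot: [180.0, 0.0, -173.2]
force: [0.2, 0.1, -0.6]
grip_width: 0.0363
grasp_force: 10.0
time_s: 6.62
tool_pos: [0.5076, 0.1401, 0.1986]
tool_rot: [180.0, -0.0, -172.9]
force: [-0.2, 0.2, -0.6]
grip_width: 0.0365
grasp_force: 10.0
time_s: 7.28
tool_pos: [0.5076, 0.147, 0.17]
tool_rot: [180.0, 0.1, -173.2]
force: [-0.4, -0.3, -0.9]
grip_width: 0.0366
grasp_force: 10.0
[0.50764264 0.14702535 0.16996621] [ 1.08645906e-03  5.61921437e-04 -9.99999252e-01]
scene [362.34139698 185.81021647] 322 148
side [285.2957595  190.36691581] 245 153
```

View pics/h1.png

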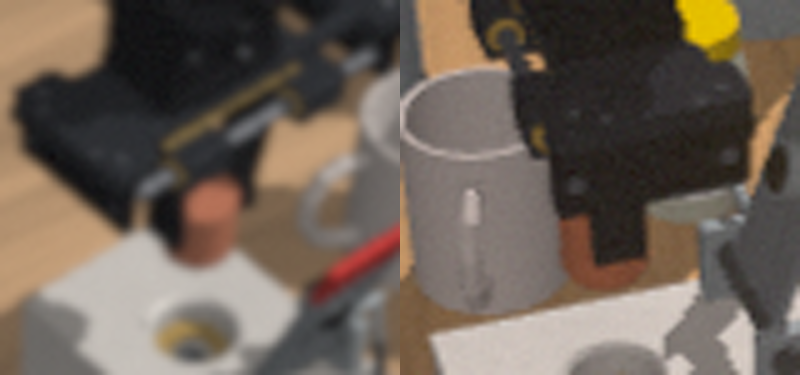

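Held capsule: scene crop cols 178–241, bottom row about 266. Side crop cols 561–648, bottom row about 292. I'll compare these with the outline predicted from the TCP to get each camera's bias.

```bash
python3 - <<'E'
from h import *
a=cam.read_camera('scene');b=cam.read_camera('side');o,R=rt();p=o['tool_pos']
t=np.linspace(0,6.28,73)
for n,c,(x,y),m in(('scene',a,(322,148),(187,241,266)),('side',b,(245,153),(161,248,292))):
    Q=np.array([proj(c,[p[0]+.0185*np.cos(k),p[1]+.0185*np.sin(k),z]) for k in t for z in(p[2]-.038,p[2]-.002)])
    B=Q[Q.shape[0]*0:];bot=Q[::2]
    print(n,'pred',Q[:,0].min(),Q[:,0].max(),Q[:,1].max(), 'bot',bot[:,0].min(),bot[:,0].max())
    hsv=cv2.cvtColor(c['color'],cv2.COLOR_BGR2HSV)[y:y+75,x:x+80]
    k=cv2.inRange(hsv,(0,110,60),(11,255,255)); N,l,s,ce=cv2.connectedComponentsWithStats(k)
    for i in range(1,N):
        if s[i,4]>40: print(s[i]+[x,y,0,0,0])
# rotated well/corners again via side well contour
for c,(u,v) in((a,(322+200/5-.4,148+334/5-.4)),(b,(0,0))):
    if u: print(u,v,onz(c,u,v,.07))
E
```

```text
scene pred 353.9043083819723 369.9927794195748 202.04632810136087 bot 353.9043083819723 368.81428104650263
[358 183  13  17 162]
[385 193  17  15  92]
side pred 276.12609368213504 294.93702631671266 210.59599115414196 bot 277.3085654573739 294.93702631671266
[277 196  18  15 134]
361.6 214.4 [0.512583   0.14986958 0.07      ]
```

Biases are under 0.5 px in both views, so the combined well estimate is (0.509, 0.148). The 3 mm clearance plus chamfer covers the spread; I descend while watching the force.

```bash
echo '[{"d": [-1, 1, 20], "finger_gap": 0.02}, {"d": [-2, 1, 40], "finger_gap": 0.02}, {"d": [-2, 1, 50], "finger_gap": 0.02}, {"d": [-2, 1, 57], "finger_gap": 0.02}, {"d": [-2, 1, 60], "finger_gap": 0.02}, {"d": [-2, 1, 60], "finger_gap": 0.02}, {"d": [-2, 1, 60], "finger_gap": 0.02}]' | python3 steer.py; echo '[{"d": [0, 0, 2], "finger_gap": 0.02}, {"d": [0, 0, 4], "finger_gap": 0.02}, {"d": [0, 0, 6], "finger_gap": 0.02}, {"d": [0, 0, 6], "finger_gap": 0.02}]' | python3 steer.py; echo '[{"d": [0, 0, 2], "finger_gap": 0.02}, {"d": [0, 0, 4], "finger_gap": 0.02}, {"d": [0, 0, 4], "finger_gap": 0.02}]' | python3 steer.py
```

```text
time_s: 8.07
tool_pos: [0.5095, 0.149, 0.11]
tool_rot: [180.0, 0.1, -173.2]
force: [-0.1, -0.4, -0.1]
grip_width: 0.036
grasp_force: 10.0
time_s: 8.4
tool_pos: [0.5088, 0.1488, 0.1032]
tool_rot: [180.0, -0.0, -173.2]
force: [-1.1, -0.2, 0.1]
grip_width: 0.0362
grasp_force: 10.0
time_s: 8.65
tool_pos: [0.5087, 0.1488, 0.0989]
tool_rot: [-180.0, -0.0, -173.2]
force: [-0.4, -0.4, -1.2]
grip_width: 0.0364
grasp_force: 10.0
```

To row units: 0.005 m is 5, 0.004 m is 4.

```bash
echo '[{"d": [0, 0, 2], "finger_gap": 0.02}, {"d": [0, 0, 4], "finger_gap": 0.02}, {"d": [0, 0, 5], "finger_gap": 0.02}, {"d": [0, 0, 5], "finger_gap": 0.02}]' | python3 steer.py; echo '[{"d": [0, 0, 1], "finger_gap": 0.02}, {"d": [0, 0, 1], "finger_gap": 0.02}]' | python3 steer.py
```

```text
time_s: 8.98
tool_pos: [0.5088, 0.1488, 0.094]
tool_rot: [-180.0, -0.0, -173.2]
force: [0.1, 0.4, -0.7]
grip_width: 0.0361
grasp_force: 10.0
time_s: 9.15
tool_pos: [0.509, 0.1488, 0.0932]
tool_rot: [-180.0, -0.0, -173.2]
force: [-0.3, 0.4, -0.2]
grip_width: 0.0365
grasp_force: 10.0
```

```bash
echo '[{"d": [0, 0, 1], "finger_gap": 0.02}, {"d": [0, 0, 1], "finger_gap": 0.02}, {"d": [0, 0, 1], "finger_gap": 0.045}, {"d": [0, 0, 1], "finger_gap": 0.055}, {"d": [0, 0, 1], "finger_gap": 0.06}, {"d": [0, 0, 1], "finger_gap": 0.06}, {"d": [0, 0, 1], "finger_gap": 0.06}, {"d": [0, 0, 1], "finger_gap": 0.06}]' | python3 steer.py; echo '[{"d": [0, 0, -10], "finger_gap": 0.06}, {"d": [0, 0, -30], "finger_gap": 0.06}, {"d": [0, 0, -60], "finger_gap": 0.06}, {"d": [0, 0, -100], "finger_gap": 0.06}, {"d": [0, 0, -140], "finger_gap": 0.06}, {"d": [0, 0, -180], "finger_gap": 0.04}, {"d": [0, 0, -220], "finger_gap": 0.02}, {"d": [0, 0, -240], "finger_gap": 0}]' | python3 steer.py ; python3 - <<'E'
from h import *
a=cam.read_camera('scene');b=cam.read_camera('side')
f=lambda c,x,y:cv2.resize(c['color'][y:y+75,x:x+80],(400,375),interpolation=cv2.INTER_CUBIC)
cv2.imwrite('pics/p1.png',np.hstack([f(a,325,180),f(b,250,190)]))
E
```

```text
time_s: 9.82
tool_pos: [0.5091, 0.1488, 0.0924]
tool_rot: [180.0, 0.0, -173.2]
force: [0.1, -0.2, 0.1]
grip_width: 0.0592
grasp_force: 0.0
time_s: 10.48
tool_pos: [0.5103, 0.1489, 0.3388]
tool_rot: [179.8, 0.4, -173.2]
force: [1.4, 0.8, 0.4]
grip_width: 0.0475
grasp_force: 0.0
```

View pics/p1.png

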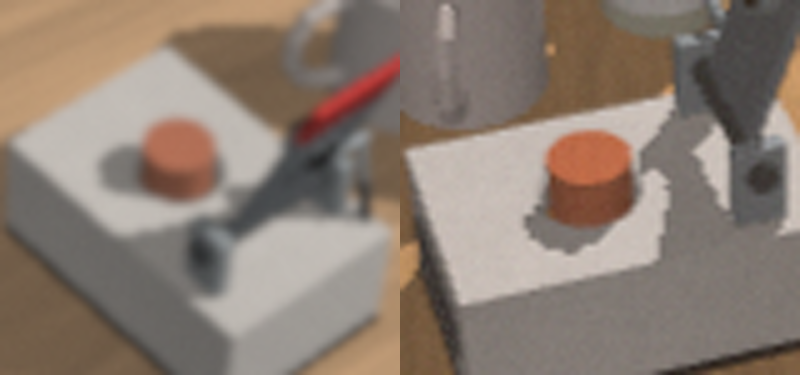

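The capsule stands upright in the well, about 20 mm proud. Next I go over and behind the flap with the fingers closed.

```bash
echo '[{"d": [-30, 0, 0], "finger_gap": 0}, {"d": [-60, 0, 0], "finger_gap": 0}, {"d": [-90, 0, 0], "finger_gap": 0}, {"d": [-120, 0, 0], "finger_gap": 0}, {"d": [-145, 0, 0], "finger_gap": 0}, {"d": [-150, 0, 0], "finger_gap": 0}, {"d": [-150, 0, 0], "finger_gap": 0}, {"d": [-150, 0, 0], "finger_gap": 0}]' | python3 steer.py; echo '[{"d": [0, 0, 20], "finger_gap": 0}, {"d": [0, 0, 40], "finger_gap": 0}, {"d": [0, 0, 60], "finger_gap": 0}, {"d": [0, 0, 80], "finger_gap": 0}, {"d": [0, 0, 100], "finger_gap": 0}, {"d": [0, 0, 110], "finger_gap": 0}, {"d": [0, 0, 120], "finger_gap": 0}, {"d": [0, 0, 120], "finger_gap": 0}]' | python3 steer.py;python3 -c "
from h import *
o,R=rt();u=np.array([.9925,.122,0]);v=np.array([-.122,.9925,0]);d=o['tool_pos']-[.509,.148,0];print(d@u,d@v,d[2],R.round(3)[:,:2])"
```

```text
time_s: 11.25
tool_pos: [0.6572, 0.1663, 0.3315]
tool_rot: [-180.0, -0.1, -173.2]
force: [-0.9, 0.1, 0.2]
grip_width: 0.0004
grasp_force: 0.0
time_s: 11.92
tool_pos: [0.6565, 0.1667, 0.211]
tool_rot: [180.0, -0.1, -173.2]
force: [-0.7, -0.4, -0.8]
grip_width: 0.0007
grasp_force: 0.0
0.14863722402490973 0.0005649995640826285 0.2110426214799414 [[-0.993 -0.119]
 [-0.119  0.993]
 [ 0.002  0.   ]]
```

```bash
echo '[{"d": [10, 0, 0], "finger_gap": 0}, {"d": [20, 0, 0], "finger_gap": 0}, {"d": [30, 0, 0], "finger_gap": 0}, {"d": [40, 0, 0], "finger_gap": 0}, {"d": [50, 0, 0], "finger_gap": 0}, {"d": [60, 0, 0], "finger_gap": 0}]' | python3 steer.py; echo '[{"d": [10, 0, 0], "finger_gap": 0}, {"d": [20, 0, 0], "finger_gap": 0}, {"d": [30, 0, 0], "finger_gap": 0}, {"d": [35, 0, 0], "finger_gap": 0}, {"d": [40, 0, 0], "finger_gap": 0}]' | python3 steer.py; echo '[{"d": [10, 0, 0], "finger_gap": 0}, {"d": [20, 0, 0], "finger_gap": 0}, {"d": [30, 0, 0], "finger_gap": 0}, {"d": [35, 0, 0], "finger_gap": 0}, {"d": [35, 0, 0], "finger_gap": 0}, {"d": [35, 0, 0], "finger_gap": 0}, {"d": [35, 0, 0], "finger_gap": 0}]' | python3 steer.py;  python3 - <<'E'
from h import *
a=cam.read_camera('scene');b=cam.read_camera('side')
f=lambda c,x,y:cv2.resize(c['color'][y:y+94,x:x+100],(400,376),interpolation=cv2.INTER_CUBIC)
cv2.imwrite('pics/f1.png',np.hstack([f(a,315,165),f(b,240,160)]))
E
```

```text
time_s: 12.42
tool_pos: [0.6, 0.1597, 0.2154]
tool_rot: [179.9, 0.4, -173.2]
force: [2.2, -0.1, 1.9]
grip_width: 0.0005
grasp_force: 1.2
time_s: 12.83
tool_pos: [0.558, 0.1548, 0.2126]
tool_rot: [180.0, 0.0, -173.2]
force: [1.7, -0.4, 0.1]
grip_width: 0.0005
grasp_force: 0.5
time_s: 13.42
tool_pos: [0.524, 0.1507, 0.2124]
tool_rot: [180.0, 0.0, -173.2]
force: [0.2, -0.2, -0.2]
grip_width: 0.0005
grasp_force: 0.0
```

View pics/f1.png

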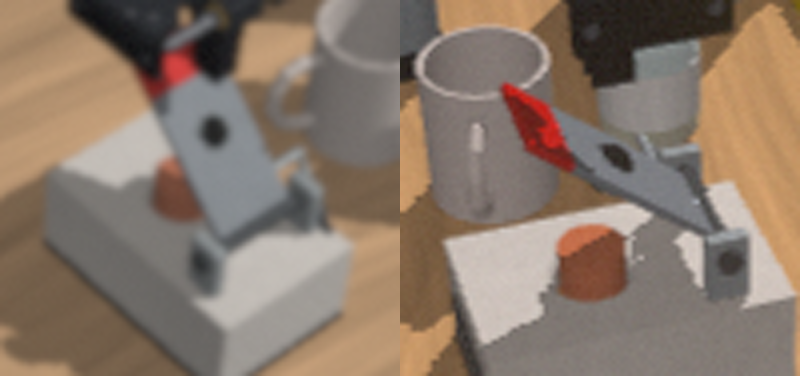

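The flap has left the finger and is past the snap point, falling (side view tab near (537,125)). I wait for it to settle, then move above the tab.

```bash
echo '[{"finger_gap": 0}, {"finger_gap": 0}, {"finger_gap": 0}, {"finger_gap": 0}, {"d": [10, 0, 0], "finger_gap": 0}, {"d": [30, 0, 0], "finger_gap": 0}, {"d": [50, 0, 0], "finger_gap": 0}, {"d": [65, 0, 0], "finger_gap": 0}]' | python3 steer.py; echo '[{"finger_gap": 0}, {"finger_gap": 0}, {"d": [0, 0, 20], "finger_gap": 0}, {"d": [0, 0, 40], "finger_gap": 0}, {"d": [0, 0, 55], "finger_gap": 0}, {"d": [0, 0, 62], "finger_gap": 0}, {"d": [0, 0, 62], "finger_gap": 0}, {"d": [0, 0, 62], "finger_gap": 0}]' | python3 steer.py;python3 - <<'E'
from h import *
o,R=rt();u=np.array([.9925,.122,0]);v=np.array([-.122,.9925,0]);d=o['tool_pos']-[.509,.148,0];print(d@u,d@v,d[2],o['force'])
a=cam.read_camera('scene');b=cam.read_camera('side')
f=lambda c,x,y:cv2.resize(c['color'][y:y+94,x:x+100],(400,376),interpolation=cv2.INTER_CUBIC)
cv2.imwrite('pics/f2.png',np.hstack([f(a,315,165),f(b,240,160)]))
E
```

```text
time_s: 14.18
tool_pos: [0.4574, 0.1425, 0.2121]
tool_rot: [-180.0, -0.1, -173.2]
force: [-0.6, -0.5, 0.4]
grip_width: 0.0003
grasp_force: 0.0
time_s: 14.85
tool_pos: [0.4599, 0.1429, 0.1506]
tool_rot: [-180.0, 0.0, -173.2]
force: [0.4, 0.2, 0.8]
grip_width: -0.0
grasp_force: 0.0
-0.049340473072150656 0.0008824558410755817 0.15063156253893217 [0.3831387  0.15220332 0.77181693]
```

View pics/f2.png

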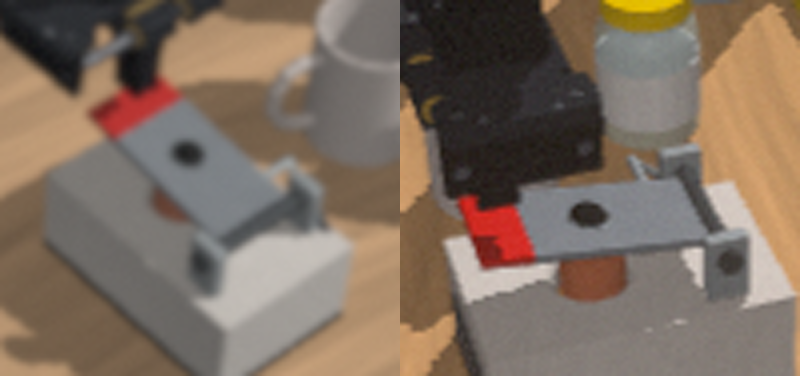

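The flap is down on the capsule and the fingertip is over the tab centre. I press down in small steps.

```bash
echo '[{"d": [0, 0, 7], "finger_gap": 0}, {"d": [0, 0, 14], "finger_gap": 0}, {"d": [0, 0, 16], "finger_gap": 0}, {"d": [0, 0, 16], "finger_gap": 0}]' | python3 steer.py; for i in 1; do echo '[{"d": [0, 0, 2], "finger_gap": 0}, {"d": [0, 0, 4], "finger_gap": 0}, {"d": [0, 0, 4], "finger_gap": 0}]' | python3 steer.py; done
```

```text
time_s: 15.28
tool_pos: [0.459, 0.1428, 0.1338]
tool_rot: [-180.0, -0.0, -173.2]
force: [-0.3, -0.1, 0.7]
grip_width: 0.0007
grasp_force: 0.0
time_s: 15.53
tool_pos: [0.459, 0.1429, 0.1303]
tool_rot: [180.0, -0.0, -173.2]
force: [-2.2, -0.4, 2.9]
grip_width: 0.0004
grasp_force: 1.3
```

To row units: 0.003 m is 3, 0.002 m is 2.

```bash
echo '[{"d": [0, 0, 1], "finger_gap": 0}, {"d": [0, 0, 2], "finger_gap": 0}, {"d": [0, 0, 3], "finger_gap": 0}, {"d": [0, 0, 3], "finger_gap": 0}]' | python3 steer.py|egrep 'pos|force: \['; echo '[{"d": [0, 0, 1], "finger_gap": 0}, {"d": [0, 0, 2], "finger_gap": 0}, {"d": [0, 0, 2], "finger_gap": 0}]' | python3 steer.py|egrep 'pos|force: \['
```

```text
tool_pos: [0.4592, 0.1429, 0.1272]
force: [-2.0, -0.3, 3.0]
tool_pos: [0.4592, 0.143, 0.1252]
force: [-1.6, -0.2, 2.9]
```

```bash
for i in 1; do echo '[{"d": [0, 0, 1], "finger_gap": 0}, {"d": [0, 0, 2], "finger_gap": 0}, {"d": [0, 0, 2], "finger_gap": 0}]' | python3 steer.py|egrep 'pos|force: \['; done; echo '[{"d": [0, 0, 1], "finger_gap": 0}, {"d": [0, 0, 1.5], "finger_gap": 0}, {"d": [0, 0, 1.5], "finger_gap": 0}]' | python3 steer.py|egrep 'pos|force: \['; echo '[{"d": [0, 0, 1], "finger_gap": 0}, {"d": [0, 0, 1], "finger_gap": 0}]' | python3 steer.py|egrep 'pos|force: \['
```

```text
tool_pos: [0.4593, 0.1429, 0.1231]
force: [-1.5, 0.2, 4.3]
tool_pos: [0.4593, 0.1429, 0.1217]
force: [-1.7, -0.2, 2.9]
tool_pos: [0.4594, 0.1429, 0.1212]
force: [-4.3, -0.4, 6.7]
```

To row units: 0.0003 m is 0.3.

```bash
echo '[{"d": [0, 0, 0.3], "finger_gap": 0}, {"d": [0, 0, 0.3], "finger_gap": 0}, {"d": [0, 0, 0.3], "finger_gap": 0}]' | python3 steer.py|egrep 'pos|force: \['
```

```text
tool_pos: [0.4594, 0.1429, 0.1211]
force: [-3.7, -0.6, 7.8]
```

```bash
echo '[{"d": [0.5, 0, 0.4], "finger_gap": 0}, {"d": [0.5, 0, 0.8], "finger_gap": 0}, {"d": [0.5, 0, 0.8], "finger_gap": 0}]' | python3 steer.py|egrep 'pos|force: \['; echo '[{"finger_gap": 0}]' | python3 steer.py|egrep 'pos|force: \['
```

```text
tool_pos: [0.4593, 0.143, 0.1209]
force: [-5.1, -1.1, 11.3]
tool_pos: [0.4593, 0.143, 0.1209]
force: [-3.9, -1.0, 11.2]
```

To row units: 0.0003 m is 0.3.

```bash
echo '[{"d": [0.3, 0, 0.3], "finger_gap": 0}, {"d": [0.3, 0, 0.3], "finger_gap": 0}, {"d": [0.3, 0, 0.3], "finger_gap": 0}]' | python3 steer.py|egrep 'pos|force: \['; echo '[{"d": [0, 0, 0.1], "finger_gap": 0}, {"d": [0, 0, 0.1], "finger_gap": 0}, {"d": [0, 0, 0.1], "finger_gap": 0}, {"d": [0, 0, 0.1], "finger_gap": 0}]' | python3 steer.py|egrep 'time|pos|force: \['
```

```text
tool_pos: [0.4593, 0.143, 0.1209]
force: [-4.2, -1.1, 11.8]
time_s: 17.95
tool_pos: [0.4593, 0.143, 0.1208]
force: [-3.2, -1.1, 11.7]
```

The rows are not in the units I measure in: shifts go in mm and turns go in units of 2 degrees. I convert before sending: 0.0003 m is 0.3.

```bash
echo '[{"d": [0, 0, 0.3], "finger_gap": 0}, {"d": [0, 0, 0.3], "finger_gap": 0}, {"d": [0, 0, 0.3], "finger_gap": 0}]' | python3 steer.py|egrep 'pos|force: \['; for i in 1; do echo '[{"finger_gap": 0}, {"finger_gap": 0}, {"finger_gap": 0}, {"finger_gap": 0}, {"finger_gap": 0}, {"finger_gap": 0}]' | python3 steer.py|egrep 'time|pos|force: \['; done
```

```text
tool_pos: [0.4593, 0.143, 0.1207]
force: [-4.6, -1.2, 13.5]
time_s: 18.7
tool_pos: [0.4593, 0.143, 0.1207]
force: [-3.5, -1.8, 13.9]
```

Firm at 13–14 N against the rigid stop. I hold a little longer, then lift away.

```bash
echo '[{"finger_gap": 0}, {"finger_gap": 0}, {"finger_gap": 0}, {"finger_gap": 0}, {"finger_gap": 0}, {"finger_gap": 0}]' | python3 steer.py|egrep 'pos|force: \['; echo '[{"d": [0, 0, -2], "finger_gap": 0}, {"d": [0, 0, -6], "finger_gap": 0}, {"d": [0, 0, -20], "finger_gap": 0}, {"d": [0, 0, -50], "finger_gap": 0}, {"d": [0, 0, -80], "finger_gap": 0}, {"d": [0, 0, -110], "finger_gap": 0}, {"d": [0, 0, -140], "finger_gap": 0}, {"d": [0, 0, -140], "finger_gap": 0}]' | python3 steer.py; echo '[{"finger_gap": 0}, {"finger_gap": 0}, {"finger_gap": 0}, {"finger_gap": 0}, {"finger_gap": 0}, {"finger_gap": 0}]' | python3 steer.py|egrep 'time|force: \['; python3 - <<'E'
from h import *
a=cam.read_camera('scene');b=cam.read_camera('side')
f=lambda c,x,y:cv2.resize(c['color'][y:y+94,x:x+100],(400,376),interpolation=cv2.INTER_CUBIC)
cv2.imwrite('pics/f3.png',np.hstack([f(a,315,165),f(b,240,160)]))
E
```

```text
tool_pos: [0.4593, 0.143, 0.1207]
force: [-4.2, -1.3, 14.0]
time_s: 19.87
tool_pos: [0.4619, 0.1438, 0.265]
tool_rot: [179.8, 0.6, -173.2]
force: [1.4, 0.5, 0.6]
grip_width: 0.0003
grasp_force: 0.0
time_s: 20.37
force: [-0.1, -0.2, -0.4]
```

View pics/f3.png

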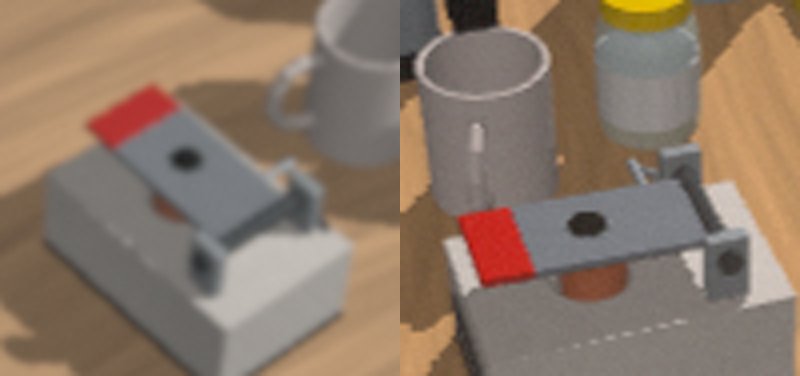

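The flap stays down on the capsule, lower than before (q about 1.89), and the arm is clear.

```bash
python3 -c "
from cell import env, cam, sign_off
print(sign_off())"
```

```text
the job is handed in; nothing more can be done
None
```

The copper capsule stands in the well, and the flap is snapped down on it and pressed to the stop. I held about 14 N for over a second, then let go with the flap left down, and handed the job in at about 20 s of the 67 s allowed.

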